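# Feed a sawn offcut through the flap of the offcut chute

### The job

Push the square-sawn wooden offcut across the raised deck with the fingertips, against the hanging metal flap so that the flap swings open, and on through the doorway until the offcut drops into the catch bin; then draw the fingers back so that the flap swings shut. Only push it: never lift or carry it. Leave the turned wooden knob and the brass ferrule standing where they are on the deck.

Things in the scene. Friction and masses are not known exactly. Their poses are not given: they have to be found in the camera images.
- chute: Offcut chute, plywood, fixed. Origin: on the table under the middle of the doorway, in the closed flap's plane. x (level): feed direction, from deck through doorway into bin; y: to the left of that; z up. Its flat deck is 95 mm above the table, x = -220 to +10 mm, y = -115 to +115 mm; at x = +10 mm it ends in a drop into the bin.
- doorway (a point): Point on the deck in the middle of the doorway (chute x = y = 0, 95 mm above the table). Two posts, 16 mm deep, 75 mm high, stand 90 mm apart clear; an 8 mm hinge rod crosses between them, 58 mm clear under it. Two fixed cheeks on the deck, 22 mm high, 8 mm thick, funnel in from about y = +-85 mm at x = -60 mm to y = +-48 mm at x = -8 mm.
- bin_floor (a point): Centre of the floor of the open-topped catch bin beyond the doorway, 7 mm above the table. Inside, the bin spans x = 10 to 210 mm and y = -75 to +75 mm of the chute; its walls rise 140 mm above the table.
- flap (a joint): Aluminium flap, 84 mm wide, 2 mm thick, 25 g, hanging from the hinge rod (axis 62 mm above the deck) and closing the doorway down to 4 mm above the deck. Value in rad: 0 hanging shut, growing as its lower edge swings in towards the bin, up to 1.5. It swings only inwards, needs under 1 N, and falls shut by its own weight in about a second when nothing holds it.
- offcut_center (a point): The offcut: a pale square-sawn wooden block with sawn flat faces, 74 mm long (its x), 38 mm wide (its y), 38 mm high, 50 to 100 g, lying on the deck, its length roughly along the feed direction, off to one side of the doorway's line. The point is its centre, 19 mm above the deck.
- knob: The turned wooden knob: a round mushroom-shaped piece of 36 mm largest diameter, 42 mm high, standing upright on the deck to the other side of the doorway's line. Origin: centre of its foot. To be left alone.
- ferrule: A brass ferrule, a short tube of 26 mm diameter and 24 mm height, standing on end near the deck's left rear corner. Origin: centre of its underside. To be left alone.
Things that resemble listed ones, but are neither listed nor needed, are in the scene too. What is shaped like the part that bears offcut_center but pink or red is not meant.

How it is judged:
On the way, in this order (a step that is already met when the one before it is completed fails the run):
1. the offcut is in the doorway, on the deck, with the flap swung open (x of offcut_center in the frame of chute between -0.05 and 0.05 m and y of offcut_center in the frame of chute between -0.045 and 0.045 m and value of joint flap above 0.4 rad), for 0.05 s.
2. the offcut is down in the bin (x of offcut_center in the frame of chute between 0.02 and 0.21 m and y of offcut_center in the frame of chute between -0.075 and 0.075 m and z of offcut_center in the frame of chute below 0.075 m), for 0.2 s.
At the end, for the whole second after the job is handed in: The offcut lies at rest inside the catch bin (its centre between the bin walls, more than 20 mm below the deck), the flap hangs shut (under 0.12 rad), and the turned knob and the ferrule still stand upright within 25 mm of where they were (all of step 2 and value of joint flap below 0.12 rad and linear speed of offcut below 0.02 m/s and distance of each of knob, ferrule from where it was at the start of the episode below 0.025 m and angle between each of knob, ferrule's own z axis and vertical below 0.3 rad); the robot touches nothing.
It fails at once if the offcut is lifted, carried or stood on end (its centre more than 15 mm above its height on the deck) (height (world z) of offcut_center above 0.129 m).
It fails at once if the turned knob or the ferrule is knocked over or shifted by more than 25 mm (distance of any of knob, ferrule from where it was at the start of the episode above 0.025 m or angle between any of knob, ferrule's own z axis and vertical above 0.5 rad).
It also fails if it takes over 48 s, if anything falls off the work surface, if the arm or the gripper's body presses on something with over 40 N, if the wrist force passes 120 N, or if a joint passes its speed limit or range.

### The arm

A 6-joint arm with a two-finger parallel gripper is mounted at the origin on the work surface. World frame = base frame: x ahead of the robot, y to its left, z up, the work surface at z = 0. Lengths are in m, angles in rad, forces in N, time in s.
With the tool pointing down it reaches from about 0.375 to 0.975 m from the base axis. Payload 3.8 kg.
Tool frame: the origin (TCP) lies at the very end of the fingers, on their centre line; the grasp point (between the pads) lies 19 mm behind it; z points along the fingers, y is the line along which they close (so a half turn about z gives the same grasp; the last joint's range is limited). The gripper opens to 85 mm and grips with 20 to 120 N. Pads are 22 mm wide; open, the fingers measure 114 mm over their backs; the gripper's body (76 mm by 85 mm) begins 54 mm behind the grasp point. The pads swing forward as they close: fully open they stand 13 mm farther back than shut.
Start: joints at [1.189, 0.264, 1.604, -0, 1.274, -0.037], TCP at [0.228, 0.635, 0.231] pointing down, gripper open.
Joint ranges: [-2.63, 2.63], [-0.94, 2.18], [0.31, 2.57], [-1.31, 4.45], [0, 2.66], [-2.55, 2.55]. Speed limits (rad/s): [2.57, 2.57, 3.14, 3.14, 3.14, 3.14].

### API

Orientations are given as a rotation vector (axis times angle).
In Python, from workcell import * gives the robot as it stands.
- The arm moves only by the shell command python3 -m crank 'ROWS' [OPENING] [FORCE]. ROWS is JSON, a list that holds one entry, the list of rows, each a list of 6 numbers: the shift along the tool's x, y, z in cm, then the turn, a rotation vector about the tool's x, y, z in rad. In form: [[[dx, dy, dz, ax, ay, az], ...]]. A call has 1 to 8 rows; each row shifts and turns the commanded pose from where the row before left it, along the tool's axes as they then stand; what a row does not reach is not made up. A row lasts 1/12 s, in which the tool goes at most 41.7 mm and 7.16 degrees, less where a joint would pass 70% of its speed; a pose out of reach is approached as far as the arm can. A call with a gripper value outside its range is refused whole. OPENING is the finger opening in cm, from 0 to 8.54, set as the call begins (- or left out, the last holds). The fingers move at their own pace and stop on an object; FORCE is the grip in N (left out, the last holds). Time passes only in rows, so rows that do not move let the fingers close. It gives the time, the measured TCP pose, the force, the opening and the grip force at its end, in the units of the state.
- read_state(): the state, without advancing time (a new reading comes with each control period).
- read_camera(name): name is "side" or "top" or "wrist"; returns the picture (480x640x3 uint8, blue, green, red); there is no depth.
- camera_model(name): a dict with "camera_matrix" (3x3 intrinsics, pixels), "R" (3x3) and "t" (3): a world point X has camera coordinates R X + t. Camera axes: x right, y down, z forward; pixel columns grow to the right and rows downward; lengths in m; the calibration is good to about 2 mm. A picture is of the moment at which its call begins: read the wrist's pose just before it. camera_model takes no time and is no camera call; for the wrist camera it gives the pose at the moment of the call.
- finish_job(): hands the job in; it is judged then, once.
The state is a dict: "time": time; "q": joint angles; "joint_vel": joint speeds; "joint_torque": joint torques, N m; "tool_pos": TCP position; "tcp_rot": TCP orientation; "wrist_force": force on the tool from outside, world axes, zero at the start; "torque": the same for the moment, N m; "width": opening from 0.0 (shut) to 1.0 (fully open); "grip_force": force on a finger pad.
Only numpy, scipy, OpenCV 4.12 (cv2) and the standard library are available. Lean on these libraries where they do the work, as an engineer would, in place of code of your own. Each camera call takes 0.05 s, during which the arm holds its last target. There are 200 camera calls.

## Working session

There is one attempt and no reset: what is moved stays moved. The work goes in short steps, Python scripts to look and compute and a shell command to move; the robot and the scene stay as the last step left them, time stands still between calls to the robot, and variables do not carry over. Pictures are saved under pics/ and viewed, at most 10 in all, crops included, and the job is handed in when it is done.

```bash
mkdir -p pics
python3 - <<'E'
from workcell import *
import cv2,numpy as np
for n in("top","side"):
    m=camera_model(n);print(n,np.round(m["camera_matrix"],1).tolist(),np.round(m["R"],3).tolist(),np.round(m["t"],3).tolist())
    cv2.imwrite(f"pics/{n}0.png",read_camera(n))
s=read_state();print(s["time"],s["tool_pos"],s["tcp_rot"],s["width"])
E
```

```text
top [[586.0, 0.0, 321.2], [0.0, 586.0, 249.6], [0.0, 0.0, 1.0]] [[0.018, -1.0, 0.012], [-0.992, -0.02, -0.127], [0.127, -0.009, -0.992]] [0.072, 0.63, 0.859]
side [[526.9, 0.0, 328.3], [0.0, 526.9, 240.0], [0.0, 0.0, 1.0]] [[0.942, -0.336, -0.013], [-0.234, -0.627, -0.743], [0.242, 0.703, -0.669]] [-0.574, 0.301, 0.715]
0.1 [0.22790054 0.63463259 0.23003356] [-0.53887994 -3.09454569  0.00324827] 0.9973019296211943
```

View pics/top0.png

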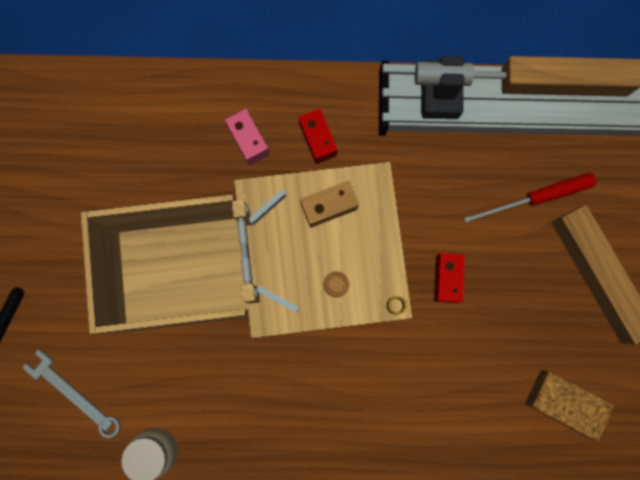

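View pics/side0.png

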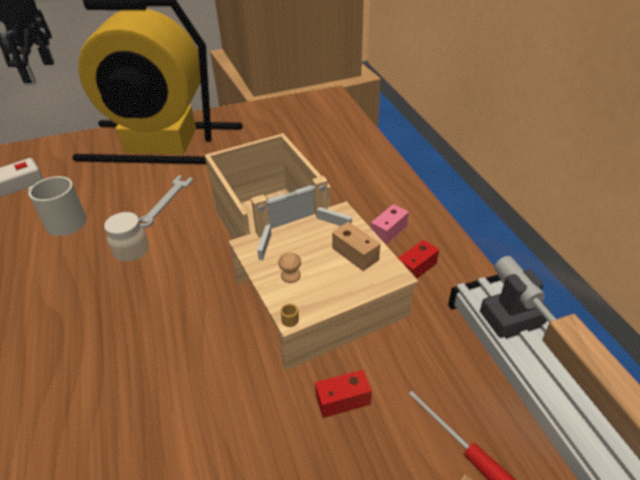

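Top view: the candidates for the offcut are the brown-tan block at (330,203) on the deck, pink (246,136), red (318,136) and red (450,278). Only the wooden one on the deck fits the description. The knob is at (336,284), the ferrule at (396,305), and the door posts are at (240,208) and (249,292). I'll confirm in an enlarged crop and measure.

```bash
cat > h.py <<'E'
from workcell import *
import cv2,numpy as np
def ray(n,uv,z):
    m=camera_model(n);R=m["R"];t=m["t"];R=np.array(R);t=np.array(t)
    c=-R.T@t;d=R.T@np.linalg.inv(m["camera_matrix"])@np.array([uv[0],uv[1],1.])
    return c+d*(z-c[2])/d[2]
E
python3 - <<'E'
from h import *
a=cv2.imread("pics/top0.png")
c=a[155:345,225:420];cv2.imwrite("pics/crop1.png",cv2.resize(c,None,fx=3,fy=3,interpolation=cv2.INTER_CUBIC))
hsv=cv2.cvtColor(a,cv2.COLOR_BGR2HSV)
for p in[(345,200),(325,195),(290,240),(380,200),(336,275),(336,284),(210,270)]:print(p,hsv[p[1],p[0]])
E
```

```text
(345, 200) [ 17 149 152]
(325, 195) [ 17 157 156]
(290, 240) [ 18 129 174]
(380, 200) [ 19 131 166]
(336, 275) [ 15 163 127]
(336, 284) [ 18 150 153]
(210, 270) [ 19 130 181]
```

View pics/crop1.png

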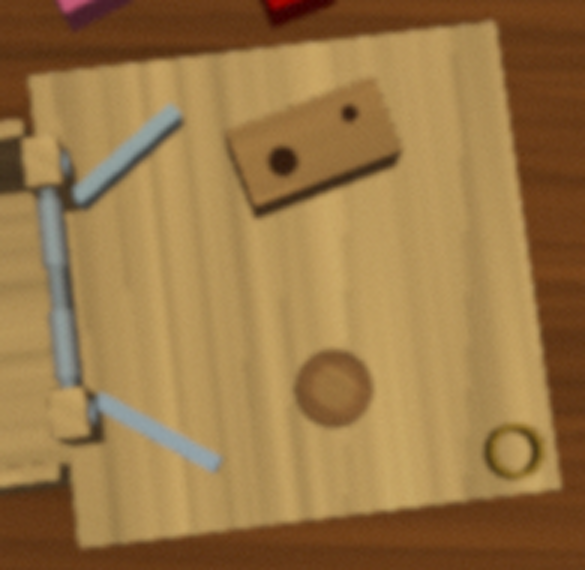

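The crop confirms it: the tan sawn block has top corners at crop (228,132), (374,80), (399,153), (256,207). Deck corners are at (30,76), (496,22), (560,488), (80,548), the knob at (334,388) and the ferrule at (514,450).

```bash
cat >> h.py <<'E'
def P(u,v,z): return ray("top",(225+(u+.5)/3-.5,155+(v+.5)/3-.5),z)
D=np.array([P(30,76,.095),P(496,22,.095),P(560,488,.095),P(80,548,.095)])[:,:2]
# corners in chute: (+10,-115),(-220,-115),(-220,115),(10,115)
C=np.array([[.01,-.115],[-.22,-.115],[-.22,.115],[.01,.115]])
A=C-C.mean(0);B=D-D.mean(0)
th=np.arctan2((A[:,0]*B[:,1]-A[:,1]*B[:,0]).sum(),(A*B).sum())
Rc=np.array([[np.cos(th),-np.sin(th)],[np.sin(th),np.cos(th)]]);o=D.mean(0)-Rc@C.mean(0)
def ch(p): return Rc.T@(np.array(p)[:2]-o)
def wo(p): return o+Rc@np.array(p)
E
python3 - <<'E'
from h import *
np.set_printoptions(precision=4,suppress=True)
print("th",np.degrees(th),"o",o);print("deck",np.array([ch(d) for d in D]))
O=np.array([ch(P(u,v,.133)) for u,v in[(228,132),(374,80),(399,153),(256,207)]])
print("off",O,O.mean(0),np.linalg.norm(np.diff(O,axis=0),axis=1));d=O[0]-O[1]+O[3]-O[2];print("ang",np.degrees(np.arctan2(d[1],d[0])))
for n,u,v,z in[("knob",334,388,.133),("fer",514,450,.119),("post",43,161,.17),("post",70,413,.17),("cheekend",175,112,.117),("cheekend",213,463,.117)]:print(n,ch(P(u,v,z)))
s=read_state();print(ch(s["tool_pos"]))
import scipy.spatial.transform as t
print(t.Rotation.from_rotvec(s["tcp_rot"]).as_matrix(), "chute x in world",Rc[:,0])
E
```

```text
th 97.98113201685304 o [0.6094 0.1876]
deck [[ 0.0094 -0.1142]
 [-0.2196 -0.1143]
 [-0.219   0.114 ]
 [ 0.0093  0.1145]]
off [[-0.0829 -0.0669]
 [-0.1531 -0.0834]
 [-0.1602 -0.0477]
 [-0.0916 -0.0304]] [-0.122  -0.0571] [0.0722 0.0364 0.0708]
ang 13.65468195898545
knob [-0.1169  0.0566]
fer [-0.1964  0.094 ]
post [-0.0005 -0.0555]
post [-0.0006  0.056 ]
cheekend [-0.0592 -0.083 ]
cheekend [-0.058   0.0832]
[0.4956 0.3157]
[[-0.9411  0.338  -0.0008]
 [ 0.338   0.9411 -0.002 ]
 [ 0.0001 -0.0021 -1.    ]] chute x in world [-0.1388  0.9903]
```

Everything is consistent: deck 229×229 mm, block about 72×37 mm and knob on the other side. Plan:
- Approach with the fingers shut.
- Nudge the block sideways by its long face onto the doorway line.
- Push it from behind.

First I move above the block's outer side.

```bash
R='[[[-2.7,-1.42,0,0,0,0],[-2.7,-1.42,0,0,0,0],[-2.7,-1.42,0,0,0,0],[-2.7,-1.42,0,0,0,0],[-2.7,-1.42,0,0,0,0],[-2.7,-1.42,0,0,0,0],[-2.7,-1.42,0,0,0,0],[-2.7,-1.42,0,0,0,0]]]'
python3 -m crank '[[[-2.7,-1.42,0,0,0,0],[-2.7,-1.42,0,0,0,0],[-2.7,-1.42,0,0,0,0],[-2.7,-1.42,0,0,0,0],[-2.7,-1.42,0,0,0,0],[-2.7,-1.42,0,0,0,0],[-2.7,-1.42,0,0,0,0],[-2.7,-1.42,0,0,0,0]]]' 0 20
python3 -m crank '[[[-2.7,-1.42,0,0,0,0],[-2.7,-1.42,0,0,0,0],[-2.7,-1.42,0,0,0,0],[-2.7,-1.42,0,0,0,0],[-2.7,-1.42,0,0,0,0],[-2.7,-1.42,0,0,0,0],[-2.7,-1.42,0,0,0,0],[-2.7,-1.42,0,0,0,0]]]'
python3 -m crank '[[[-2.7,-1.42,0,0,0,0],[-2.7,-1.42,0,0,0,0],[-2.7,-1.42,0,0,0,0],[-2.7,-1.42,0,0,0,0],[-2.7,-1.42,0,0,0,0],[-2.7,-1.42,0,0,0,0],[-2.7,-1.42,0,0,0,0],[-2.7,-1.42,0,0,0,0]]]'
python3 -m crank '[[[0,0,0,0,0,0.12],[0,0,0,0,0,0.12],[0,0,0,0,0,0.12],[0,0,0,0,0,0.12],[0,0,0,0,0,0.12],[0,0,0,0,0,0.12],[0,0,0,0,0,0.12],[0,0,0,0,0,0]]]'
cat >> h.py <<'E'
from scipy.spatial.transform import Rotation as Ro
np.set_printoptions(precision=4,suppress=True)
def st(target=None,ang=None):
    s=read_state();M=Ro.from_rotvec(s["tcp_rot"]).as_matrix();a=np.degrees(np.arctan2(M[1,0],M[0,0])-th)
    print("t",round(s["time"],2),"chute",ch(s["tool_pos"]),"z",round(s["tool_pos"][2],4),"heading",round((a+180)%360-180,2),"down",M[:,2],"F",np.array(s["wrist_force"]),"w",round(s["width"],3))
    if target is not None:
        d=np.r_[wo(target[:2]),target[2]]-s["tool_pos"];print("tool shift cm",M.T@d*100)
E
python3 -c "
from h import *
st((-.111,-.103,.107))"
```

```text
time: 0.77
tool_pos: [0.3936, 0.4539, 0.2307]
tcp_rot: [-0.539, -3.095, 0.001]
wrist_force: [1.2, 0.5, -0.3]
width: -0.001
grip_force: 0.0
time: 1.43
tool_pos: [0.5584, 0.274, 0.2307]
tcp_rot: [-0.539, -3.094, 0.001]
wrist_force: [0.0, 0.0, 0.5]
width: 0.002
grip_force: 0.0
time: 2.1
tool_pos: [0.7233, 0.0942, 0.2304]
tcp_rot: [-0.539, -3.094, 0.0]
wrist_force: [-0.4, -0.1, 1.2]
width: 0.001
grip_force: 0.0
time: 2.77
tool_pos: [0.7224, 0.0954, 0.2304]
tcp_rot: [-1.757, -2.603, 0.001]
wrist_force: [0.3, -0.0, 0.3]
width: -0.001
grip_force: 0.0
t 2.77 chute [-0.107  -0.0991] z 0.2304 heading 13.96 down [-0.0014 -0.0001 -1.    ] F [ 0.2901 -0.0354  0.3141] w -0.001
tool shift cm [-0.486   0.2957 12.3405]
```

```bash
python3 -m crank '[[[-0.5,0.3,2,0,0,0],[0,0,2.5,0,0,0],[0,0,2.5,0,0,0],[0,0,2,0,0,0],[0,0,1.5,0,0,0],[0,0,1,0,0,0],[0,0,0.8,0,0,0],[0,0,0,0,0,0]]]'
python3 - <<'E'
from h import *
st((-.111,-.103,.107))
cv2.imwrite("pics/w1.png",np.hstack([cv2.resize(read_camera("wrist"),(400,300)),cv2.resize(read_camera("top")[155:345,225:425],(400,380))[:300]]))
E
```

```text
time: 3.43
tool_pos: [0.7266, 0.0919, 0.1064]
tcp_rot: [-1.752, -2.605, 0.003]
wrist_force: [-0.3, 0.2, -0.5]
width: -0.002
grip_force: 0.0
t 3.43 chute [-0.111  -0.1027] z 0.1064 heading 14.19 down [-0.0027 -0.0003 -1.    ] F [-0.2954  0.2199 -0.5008] w -0.002
tool shift cm [-0.0029  0.027  -0.0608]
```

View pics/w1.png

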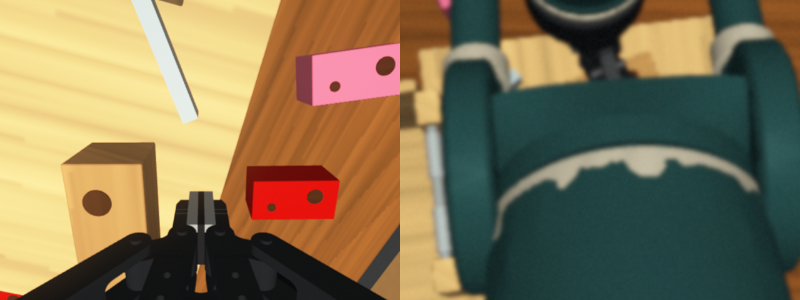

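The left half (wrist view) shows the shut fingers at (200,210), standing just off the right long face of the block at (110,200). The right half (top view) is blocked by the arm. Next is the sideways push.

```bash
python3 -m crank '[[[0,-0.6,0,0,0,0],[0,-0.6,0,0,0,0],[0,-0.5,0,0,0,0],[0,-0.4,0,0,0,0],[0,-0.4,0,0,0,0],[0,-0.4,0,0,0,0],[0,-0.4,0,0,0,0],[0,-0.4,0,0,0,0]]]'
python3 -m crank '[[[0,-0.4,0,0,0,0],[0,-0.4,0,0,0,0],[0,-0.3,0,0,0,0],[0,0,0,0,0,0]]]'
python3 - <<'E'
from h import *
st()
E
python3 -m crank '[[[0,1,0,0,0,0],[0,1,0,0,0,0],[0,0,-3,0,0,0],[-2,0,-3,0,0,0],[-3,0,0,0,0,0],[-3,0,0,0,0,0],[-2.5,0,0,0,0,0],[0,0,0,0,0,0]]]'
python3 - <<'E'
from h import *
st()
m=camera_model("wrist");print({k:np.round(v,4).tolist() for k,v in m.items() if k in("camera_matrix","R","t")})
cv2.imwrite("pics/w2.png",read_camera("wrist"))
E
```

```text
time: 4.2
tool_pos: [0.6929, 0.0779, 0.1084]
tcp_rot: [1.754, 2.606, 0.0]
wrist_force: [-0.2, 0.6, 0.9]
width: 0.003
grip_force: 0.3
time: 4.53
tool_pos: [0.6822, 0.0737, 0.1081]
tcp_rot: [-1.754, -2.606, 0.001]
wrist_force: [0.9, 0.0, -1.3]
width: -0.004
grip_force: 0.0
t 4.53 chute [-0.123  -0.0563] z 0.1081 heading 14.13 down [-0.0009 -0.0002 -1.    ] F [ 0.8721  0.0246 -1.3255] w -0.004
time: 5.2
tool_pos: [0.744, -0.0204, 0.1686]
tcp_rot: [1.756, 2.601, -0.001]
wrist_force: [0.4, 0.4, 0.3]
width: -0.004
grip_force: 0.0
t 5.2 chute [-0.2247 -0.1044] z 0.1686 heading 13.96 down [ 0.0027 -0.0024 -1.    ] F [0.4413 0.4115 0.3149] w -0.004
{'camera_matrix': [[430.7926, 0.0, 321.3517], [0.0, 430.7926, 243.2332], [0.0, 0.0, 1.0]], 'R': [[0.9273, 0.3742, 0.0012], [0.3551, -0.8809, 0.3128], [0.1181, -0.2897, -0.9498]], 't': [-0.6841, -0.3046, 0.2268]}
```

View pics/w2.png

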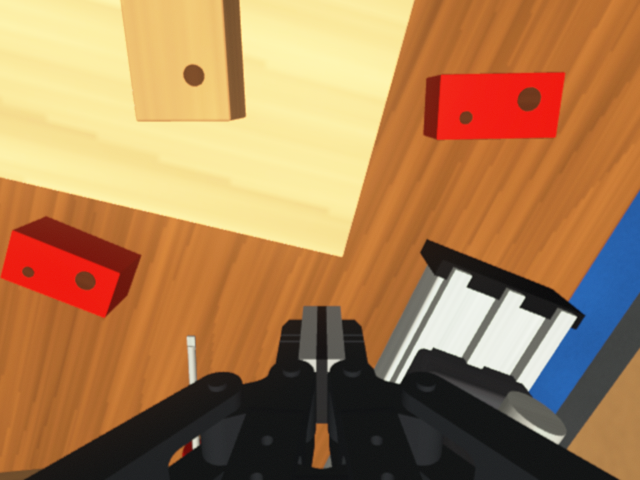

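The wrist view shows the block's rear top corners at (137,121) and (231,120), and the deck's rear-right corner at (343,256). I'll compute the block's pose.

Run:
```python
from h import *
a,b=[ch(ray("wrist",p,.133)) for p in[(137,121),(231,120)]]
e=ch(ray("wrist",(124,5),.133));print("rear corners",a,b,np.linalg.norm(a-b),"left edge pt",e,"ang",np.degrees(np.arctan2(*(e-a)[::-1])))
print("deck corner (-.22,-.115):",ch(ray("wrist",(343,256),.095)))
r=(a+b)/2;n=(a-b)/np.linalg.norm(a-b);u=np.array([n[1],-n[0]]);c=r+.037*u
print("centre",c,"ang",np.degrees(np.arctan2(u[1],u[0])))
t=r-u*.026;print("behind",t);st((*t,.168))
```

```text
rear corners [-0.1702 -0.0167] [-0.1607 -0.0529] 0.03746376455119972 left edge pt [-0.1301 -0.0074] ang 13.06454948995187
deck corner (-.22,-.115): [-0.2183 -0.1163]
centre [-0.1297 -0.0255] ang 14.593356070090566
behind [-0.1906 -0.0413]
t 5.25 chute [-0.2223 -0.1037] z 0.1681 heading 13.97 down [ 0.001  -0.0004 -1.    ] F [-0.2605  0.707  -0.9686] w 0.001
tool shift cm [ 4.583  -5.286   0.0052]
```

```bash
python3 -m crank '[[[1.5,-1.8,0,0,0,0],[1.6,-1.8,0,0,0,0],[1.5,-1.7,0,0,0,0],[0,0,2,0,0,0],[0,0,2,0,0,0],[0,0,1.4,0,0,0],[0,0,0.7,0,0,0],[0,0,0,0,0,0]]]' 1
python3 - <<'E'
from h import *
st((-.1906,-.0413,.107))
E
python3 -m crank '[[[0.6,0,0,0,0,0],[0.6,0,0,0,0,0],[0.4,0,0,0,0,0],[0.5,0,0,0,0,0],[0.5,0,0,0,0,0],[0.5,0,0,0,0,0],[0.6,0,0,0,0,0],[0.6,0,0,0,0,0]]]'
python3 -m crank '[[[0.6,0,0,0,0,0],[0.6,0,0,0,0,0],[0.6,0,0,0,0,0],[0.6,0,0,0,0,0],[0.6,0,0,0,0,0],[0.6,0,0,0,0,0],[0.5,0,0,0,0,0],[0,0,0,0,0,0]]]'
python3 - <<'E'
from h import *
st()
cv2.imwrite("pics/w3.png",np.hstack([cv2.resize(read_camera("wrist"),(400,300)),cv2.resize(read_camera("side")[150:330,200:440],(400,300))]))
E
```

```text
time: 5.92
tool_pos: [0.6731, 0.0076, 0.1044]
tcp_rot: [-1.751, -2.603, 0.004]
wrist_force: [-1.2, -0.1, -0.1]
width: 0.118
grip_force: 0.0
t 5.92 chute [-0.1872 -0.0381] z 0.1044 heading 14.17 down [-0.0048  0.0003 -1.    ] F [-1.1775 -0.0553 -0.1322] w 0.118
tool shift cm [-0.4098  0.223  -0.2633]
time: 6.58
tool_pos: [0.6584, 0.0472, 0.1076]
tcp_rot: [1.754, 2.606, 0.0]
wrist_force: [0.3, 0.0, -0.8]
width: 0.113
grip_force: 0.2
time: 7.25
tool_pos: [0.6425, 0.0858, 0.1071]
tcp_rot: [-1.753, -2.606, -0.0]
wrist_force: [0.8, -0.6, 0.3]
width: 0.119
grip_force: 0.0
t 7.25 chute [-0.1055 -0.0186] z 0.1071 heading 14.18 down [-0.0005  0.0004 -1.    ] F [ 0.7596 -0.6147  0.2557] w 0.119
```

View pics/w3.png

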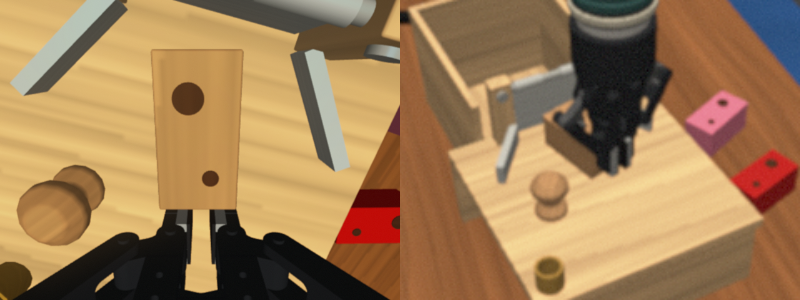

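The block (wrist view 160–240, 50–210) sits square against both fingertips and aims into the doorway between the cheeks. The knob and ferrule are untouched. I'll carry on, straightening gently.

```bash
python3 -m crank '[[[0.6,0,0,0,0,0.02],[0.6,0,0,0,0,0.02],[0.6,0,0,0,0,0.02],[0.6,0,0,0,0,0.02],[0.6,0,0,0,0,0.02],[0.6,0,0,0,0,0.02],[0.6,0,0,0,0,0.02],[0.6,0,0,0,0,0]]]'
python3 - <<'E'
from h import *
st((-.03,0,.107))
cv2.imwrite("pics/w4.png",np.hstack([cv2.resize(read_camera("wrist"),(400,300)),cv2.resize(read_camera("side")[150:330,200:440],(400,300))]))
E
```

```text
time: 8.02
tool_pos: [0.6282, 0.13, 0.1073]
tcp_rot: [1.933, 2.476, -0.0]
wrist_force: [0.2, -0.3, 0.6]
width: 0.115
grip_force: 0.3
t 8.02 chute [-0.0597 -0.0106] z 0.1073 heading 6.06 down [ 0.0001 -0.0003 -1.    ] F [ 0.2244 -0.2945  0.6253] w 0.115
tool shift cm [ 3.0625 -0.7438  0.0262]
```

View pics/w4.png

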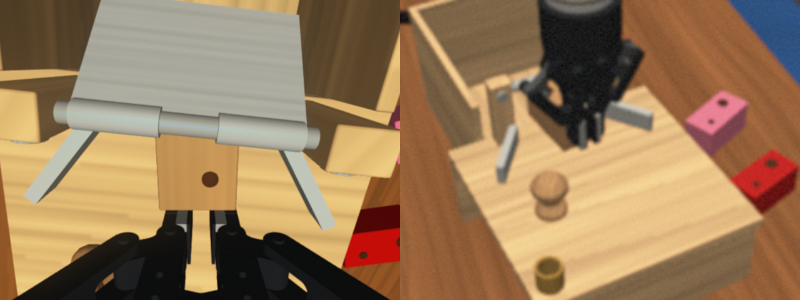

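The block's front is through the doorway, with the flap (70–310, 0–150) swung open on it and both posts clear. I'll push on over the edge.

```bash
python3 -m crank '[[[0.5,0,0,0,0,0],[0.5,0,0,0,0,0],[0.5,0,0,0,0,0],[0.5,0,0,0,0,0],[0.4,0,0,0,0,0],[0.4,0,0,0,0,0],[0.4,0,0,0,0,0],[0,0,0,0,0,0]]]'
python3 -m crank '[[[0.3,0,0,0,0,0],[0.2,0,0,0,0,0],[0,0,0,0,0,0],[0,0,0,0,0,0],[0,0,0,0,0,0],[0,0,0,0,0,0]]]'
python3 - <<'E'
from h import *
st()
cv2.imwrite("pics/w5.png",np.hstack([cv2.resize(read_camera("wrist"),(400,300)),cv2.resize(read_camera("side")[110:290,170:410],(400,300))]))
E
```

```text
time: 8.78
tool_pos: [0.62, 0.1622, 0.1072]
tcp_rot: [-1.931, -2.477, -0.0]
wrist_force: [-0.0, 0.1, -0.0]
width: 0.118
grip_force: 0.0
time: 9.28
tool_pos: [0.6198, 0.1631, 0.1073]
tcp_rot: [1.932, 2.473, -0.004]
wrist_force: [2.2, -10.1, 0.7]
width: 0.116
grip_force: 0.0
t 9.28 chute [-0.0258 -0.0069] z 0.1073 heading 6.03 down [ 0.0008 -0.0039 -1.    ] F [  2.2344 -10.0936   0.7225] w 0.116
```

View pics/w5.png

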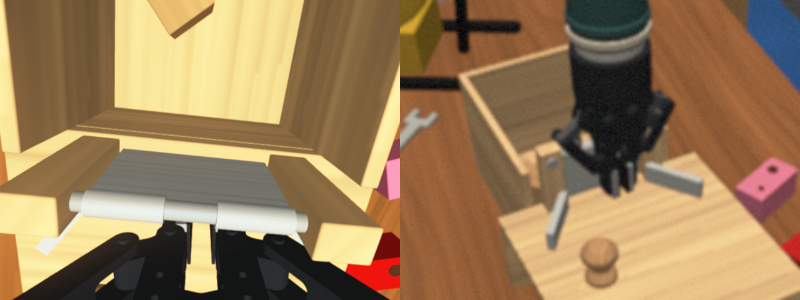

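The offcut is in the bin (wrist view 180,15) and the flap is swinging back. The gripper touches the frame with about 10 N, so I draw it back straight away and then lift.

```bash
python3 -m crank '[[[-1,0,0,0,0,0],[-1.5,0,0,0,0,0],[-1.5,0,0,0,0,0],[-2,0,0,0,0,0],[-1,0,-2,0,0,0],[0,0,-3,0,0,0],[0,0,-3,0,0,0],[0,0,-3,0,0,0]]]'
python3 -m crank '[[[-3,2,-2,0,0,0],[-3,2,0,0,0,0],[-3,2,0,0,0,0],[-3,2,0,0,0,0],[-3,2,0,0,0,0],[-3,2,0,0,0,0],[0,0,0,0,0,0],[0,0,0,0,0,0]]]'
python3 - <<'E'
from h import *
st()
cv2.imwrite("pics/w6.png",np.hstack([cv2.resize(read_camera("top")[155:345,75:425],(500,271)),cv2.resize(read_camera("side")[110:370,170:430],(271,271))]))
E
```

```text
time: 10.05
tool_pos: [0.636, 0.0966, 0.2179]
tcp_rot: [-1.933, -2.475, 0.001]
wrist_force: [0.8, -0.3, -0.4]
width: 0.113
grip_force: 0.0
time: 10.72
tool_pos: [0.7968, -0.0503, 0.2353]
tcp_rot: [-1.935, -2.473, 0.002]
wrist_force: [-0.3, 0.7, 0.4]
width: 0.118
grip_force: 0.0
t 10.72 chute [-0.2617 -0.1526] z 0.2353 heading 5.93 down [-0.0021  0.0003 -1.    ] F [-0.3378  0.6886  0.3851] w 0.118
```

View pics/w6.png

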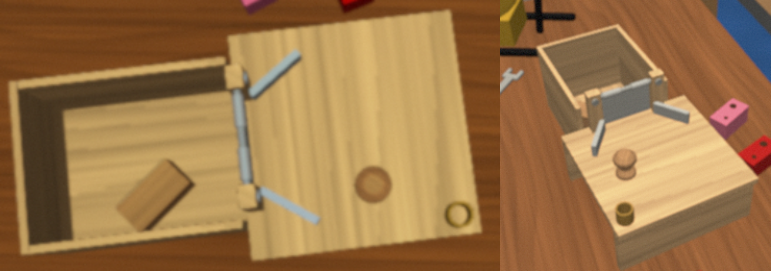

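The offcut lies in the bin (155,195), the flap hangs shut (242,130), the knob and ferrule stand unmoved, and the arm is clear. I'll let it settle briefly and hand in.

```bash
python3 -m crank '[[[0,0,0,0,0,0],[0,0,0,0,0,0],[0,0,0,0,0,0],[0,0,0,0,0,0],[0,0,0,0,0,0],[0,0,0,0,0,0],[0,0,0,0,0,0],[0,0,0,0,0,0]]]' >/dev/null
python3 -c "
from workcell import *
print(finish_job())"
```

```text
the job is handed in; nothing more can be done
None
```

The job is handed in: the last picture, at about 10.7 s of the 48 s, shows the offcut in the bin, the flap shut, the knob and ferrule still standing in place and the arm clear. The gripper briefly touched the door frame at about 10 N, under the 40 N limit, and no verdict came back.

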